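# Set out a calibration row beside the spectrometer

## Robot

A 6-joint arm with a two-finger parallel gripper is mounted at the origin on the work surface. World frame = base frame: x ahead of the robot, y to its left, z up, the work surface at z = 0. Lengths are in m, angles in rad, forces in N, time in s.
With the tool pointing down it reaches from about 0.2 to 0.875 m from the base axis. Payload 3.4 kg.
Tool frame: the origin (TCP) lies on the centre line of the jaws, within the pads' length; the fingertips stand 22 mm ahead of it and the grasp point (between the pads) lies 3 mm ahead of it; z points along the fingers, y is the direction in which the jaws open and shut (so a half turn about z gives the same grasp; the last joint's range is limited). The gripper opens to 94 mm and grips with 3 to 60 N. Pads are 16 mm wide; open, the fingers measure 119 mm over their backs; the gripper's body (75 mm by 177 mm) begins 78 mm behind the grasp point.
Start: joints at [1.147, 0.276, 1.505, -0, 1.361, -0.121], TCP at [0.171, 0.549, 0.227] pointing down, gripper open.
Joint ranges: [-2.89, 2.89], [-0.75, 2.08], [0.22, 2.7], [-1.18, 4.32], [0.11, 2.71], [-2.7, 2.7]. Speed limits (rad/s): [2.57, 2.57, 3.14, 3.14, 3.14, 3.14].

## Interface

Orientations are given as a 3x3 rotation matrix whose columns are the frame's x, y, z axes.
In Python, from station import arm gives the robot as it stands.
- The arm moves only by the shell command python3 -m handwheel 'ROWS' [FORCE]. ROWS is JSON, one flat list of numbers, 7 for each row, row after row: the shift along the world's x, y, z as a fraction of full scale, then the turn, a rotation vector about the world's x, y, z as a fraction of full scale, then the opening, from 0 (shut) to 1 (fully open). In form: [tx, ty, tz, wx, wy, wz, hand, tx, ty, tz, wx, wy, wz, hand, ...]. A call has 1 to 20 rows; each row shifts and turns the commanded pose from where the row before left it; what a row does not reach is not made up. Full scale, the value 1, is 0.02 m for a shift and 5 degrees for a turn. A row lasts 1/12 s, in which the tool goes at most 41.7 mm and 7.16 degrees, less where a joint would pass 70% of its speed; a pose out of reach is approached as far as the arm can. A call with a number of a shift or a turn outside -1 to 1 is refused whole. A call with a gripper value outside its range is refused whole. The fingers move at their own pace and stop on an object; FORCE is the grip in N (left out, the last holds). Time passes only in rows, so rows that do not move let the fingers close. It gives the time, the measured TCP pose, the force and the opening at its end, in the units of the state.
- arm.get_state(): the state, without advancing time (a new reading comes with each control period).
- arm.camera(name): name is "scene" or "top" or "wrist"; returns a dict with "color" (480x640x3 uint8, blue, green, red), "fx", "fy", "cx", "cy" (pixels), "dist" ([k1, k2, p1, p2, k3] as OpenCV has them; the pictures are not rectified), "rvec" (rotation vector, rad) and "tvec" (3), from world to camera coordinates, as OpenCV has them. Camera axes: x right, y down, z forward; pixel columns grow to the right and rows downward; lengths in m; the calibration is good to about 2 mm. A picture is of the moment at which its call begins. There is no depth.
- arm.close_job(): hands the job in, once; it reports no verdict.
Trained networks look in a picture, given as the dict that the camera call returned (one of the last four; its "shot" number tells which), for a name from the list of things; names that differ only in an ending like _2 or _b are one class to them, and where a whole thing is asked for, a point or a joint stands for the part that bears it (a point fixed in the world has none). Each returns a list of dicts, best first, with "confidence" (0 to 1); they miss things now and then, are a little off and sometimes report something else, mostly with a low value. They report only what shows in the picture. A call takes as long as a camera call. They do not tell look-alikes from the thing itself.
- arm.masks_of(picture, query): "pixels" (480x640 bool, what is visible of it) and "bbox" ([left, top, right, bottom] in pixels, round what is visible of it).
The state is a dict: "time": time; "qpos": joint angles; "qvel": joint speeds; "joint_efforts": joint torques, N m; "tool_pos": TCP position; "tcp_rot": TCP orientation; "ft_force": force on the tool from outside, world axes, zero at the start; "torque": the same for the moment, N m; "finger_gap": finger opening in m.
Only numpy, scipy, OpenCV 4.12 (cv2) and the standard library are available. Lean on these libraries where they do the work, as an engineer would, in place of code of your own. Each camera call takes 0.05 s, during which the arm holds its last target. There are 200 camera calls.

## Task

Set out the calibration row on the white tray's three black pads, everything upright and centred on its pad: the open white crucible on the end pad next to the round rinse cup, the small amber vial on the end pad at the other end, next to the square waste box, and the blue-capped bottle on the pad between them. Last of all, when those three stand in place, set the crucible's loose lid centred on top of the crucible, knob up. Keep the crucible, the vial and the bottle upright throughout and leave everything standing free.

Things in the scene. Friction and masses are not known exactly. Their poses are not given: they have to be found in the camera images.
- crucible_mid (a point): Open white porcelain crucible, loose, a round cup with upright walls: 54 mm outside diameter (50 mm at the very foot), 50 mm high, wall 4 mm, 90 g. Point at its centre, 25 mm above its underside; z is its upward axis. Starts upright on the bench.
- vial_mid (a point): Small amber vial with a white cap, loose, upright: body 26 mm diameter up to 46 mm height, cap 25 mm diameter on top, 62 mm high in all, 30 g. Point at its centre, 31 mm above its underside; z up.
- bottle_mid (a point): White plastic bottle with a blue cap, loose, upright: body 44 mm diameter and straight sided from near the foot to about 60 mm height, then a shoulder and a narrower neck and cap, 105 mm high in all, 120 g. Point at its centre, 52.5 mm above its underside; z up.
- lid_mid (a point): The crucible's white porcelain lid, loose, lying flat on the bench, knob up: a disc 62 mm across and 5 mm thick, flat underneath, with a plain round knob in the middle, 18 mm diameter, rising from the disc's top (5 mm) to 33 mm above the underside, 40 g. Point on its axis, 16.5 mm above its underside, inside the knob; z up through the knob.
- pad_a_top (a point): Flat round black rubber pad, 64 mm across, 4 mm thick, fixed on the white tray; the point is the centre of its top face (10 mm above the bench), z up. It is one end pad of the row, the left one seen from the robot (95 mm from the middle pad).
- pad_b_top (a point): Flat round black rubber pad, 64 mm across, 4 mm thick, fixed on the white tray; the point is the centre of its top face (10 mm above the bench), z up. It is the middle pad of the row of three.
- pad_c_top (a point): Flat round black rubber pad, 64 mm across, 4 mm thick, fixed on the white tray; the point is the centre of its top face (10 mm above the bench), z up. It is the other end pad, the right one seen from the robot (95 mm from the middle pad).
- rinse_mid (a point): Round grey open rinse cup, 52 mm diameter, 70 mm high, fixed on one end of the white tray in line with the pads, 90 mm from the centre of the pad next to it; its top is 76 mm above the bench. Which end it stands at changes from start to start. Point on its axis, 35 mm above its underside.
- waste_mid (a point): Square grey open waste box, 50 x 50 mm, 50 mm high, fixed on the other end of the white tray, 90 mm from the centre of the pad next to it; its top is 56 mm above the bench. Point at its centre, 25 mm above its underside.
Not all that is in view belongs to the job. Several things look just like the part that bears bottle_mid: the one meant starts farthest to the robot's left.

How it is judged:
On the way, in this order (a step that is already met when the one before it is completed fails the run):
1. crucible, vial and bottle stand on their pads, the lid not yet on the crucible (((horizontal distance between rinse_mid and pad_a_top below 0.14 m and horizontal distance between crucible_mid and pad_a_top below 0.012 m and z of crucible_mid in the frame of pad_a_top between 0.02 and 0.03 m and angle between each of crucible_mid, vial_mid's own z axis and vertical below 0.12 rad and horizontal distance between vial_mid and pad_c_top below 0.012 m and z of vial_mid in the frame of pad_c_top between 0.026 and 0.036 m) or (horizontal distance between rinse_mid and pad_c_top below 0.14 m and horizontal distance between crucible_mid and pad_c_top below 0.012 m and z of crucible_mid in the frame of pad_c_top between 0.02 and 0.03 m and angle between each of crucible_mid, vial_mid's own z axis and vertical below 0.12 rad and horizontal distance between vial_mid and pad_a_top below 0.012 m and z of vial_mid in the frame of pad_a_top between 0.026 and 0.036 m)) and horizontal distance between bottle_mid and pad_b_top below 0.012 m and z of bottle_mid in the frame of pad_b_top between 0.0475 and 0.0575 m and angle between bottle_mid's own z axis and vertical below 0.12 rad), for 0.2 s.
2. the lid lies on the crucible (horizontal distance between lid_mid and crucible_mid below 0.01 m and z of lid_mid in the frame of crucible_mid between 0.0375 and 0.0455 m and angle between lid_mid's own z axis and vertical below 0.1 rad), for 0.2 s.
At the end, for the whole second after the job is handed in: Crucible on the end pad by the rinse cup, vial on the end pad by the waste box, bottle on the middle pad: each within 12 mm of the pad's centre, resting on it, upright within 0.12 rad; lid flat, knob up, on the crucible within 10 mm of its centre; all at rest (all of step 1 and all of step 2 and linear speed of each of crucible, bottle, vial, lid below 0.02 m/s); the robot touches nothing.
It fails at once if the crucible, the vial or the bottle is tipped by more than about 45 degrees (angle between any of crucible_mid, bottle_mid, vial_mid's own z axis and vertical above 0.8 rad).
It also fails if it takes over 101 s, if anything falls off the work surface, if the arm or the gripper's body presses on something with over 40 N, if the wrist force passes 120 N, or if a joint passes its speed limit or range.

## Working session

There is one attempt and no reset: what is moved stays moved. The work goes in short steps, Python scripts to look and compute and a shell command to move; the robot and the scene stay as the last step left them, time stands still between calls to the robot, and variables do not carry over. Pictures are saved under pics/ and viewed, about 12 in all and at most 16, crops included, and the job is handed in when it is done.

```bash
mkdir -p pics; ls; python3 - <<'E'
from station import arm
import cv2
for n in ("top","scene"):
    p=arm.camera(n); cv2.imwrite(f"pics/{n}0.png",p["color"])
    print(n,p["fx"],p["dist"],p["rvec"],p["tvec"])
    for q in ("crucible_mid","vial_mid","bottle_mid","lid_mid","rinse_mid","waste_mid","pad_a_top"):
        try: print(q,[(round(float(d["confidence"]),2),[int(v) for v in d["bbox"]]) for d in arm.masks_of(p,q)])
        except Exception as e: print(q,e)
print(arm.get_state())
E
```

```text
pics
top 550.42565716098 [-0.01958729  0.          0.          0.          0.        ] [ 1.92667678 -2.28588189  0.25799286] [0.07055449 0.52016991 0.8315899 ]
crucible_mid [(0.73, [362, 255, 396, 293]), (0.6, [254, 288, 291, 322])]
vial_mid [(0.95, [481, 253, 508, 271])]
bottle_mid [(0.94, [172, 370, 208, 399]), (0.65, [118, 312, 157, 341]), (0.62, [320, 334, 348, 366]), (0.56, [245, 364, 278, 392])]
lid_mid [(0.66, [361, 257, 396, 292])]
rinse_mid [(0.94, [409, 148, 448, 197])]
waste_mid [(0.86, [191, 153, 233, 195])]
pad_a_top [(0.83, [246, 162, 283, 196]), (0.31, [355, 161, 392, 197])]
scene 555.4001248260737 [-0.00751858  0.          0.          0.          0.        ] [ 0.75672998  2.82304007 -0.75031329] [ 0.44934149 -0.20758484  1.07281572]
crucible_mid [(0.79, [374, 241, 407, 276])]
vial_mid [(0.76, [273, 95, 286, 128])]
bottle_mid [(0.92, [450, 349, 492, 388]), (0.89, [441, 215, 479, 264]), (0.64, [394, 164, 423, 214]), (0.61, [480, 269, 515, 321])]
lid_mid [(0.59, [302, 178, 337, 211])]
rinse_mid [(0.78, [195, 146, 232, 195])]
waste_mid [(0.6, [257, 338, 301, 390])]
pad_a_top [(0.67, [245, 296, 286, 338]), (0.19, [450, 351, 492, 389])]
{'time': 0.8, 'qpos': array([ 1.14695748e+00,  2.75876888e-01,  1.50488211e+00,  6.16204118e-07,
        1.36072479e+00, -1.20994485e-01]), 'qvel': array([-0.0004873 ,  0.00068032, -0.00030159, -0.00101854, -0.00054038,
        0.00046258]), 'joint_efforts': array([-6.66926699e-04, -4.04409778e+01, -2.37482840e+01,  7.00691063e-02,
        2.45941035e-02, -5.08091063e-06]), 'tool_pos': array([0.17150072, 0.54886098, 0.22751335]), 'tcp_rot': array([[-9.54492020e-01,  2.98236454e-01,  4.42226042e-05],
       [ 2.98236457e-01,  9.54492015e-01,  9.94797552e-05],
       [-1.25416332e-05,  1.08141425e-04, -9.99999994e-01]]), 'ft_force': array([-0.27767647, -0.07909401,  1.2729778 ]), 'torque': array([-0.00342141, -0.04122167, -0.00332367]), 'finger_gap': 0.09396157354791422}
```

View pics/top0.png

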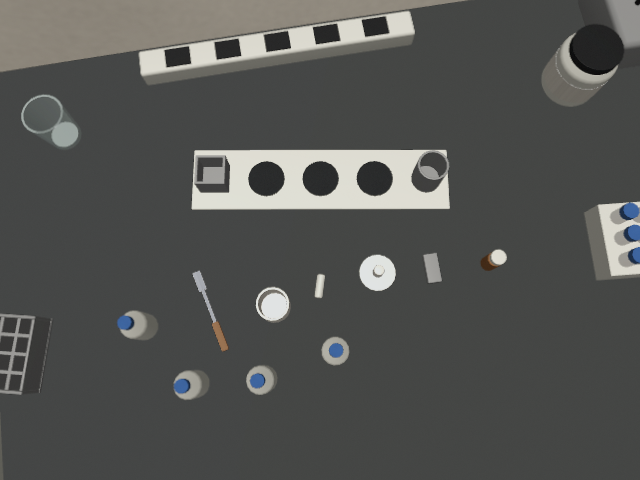

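View pics/scene0.png

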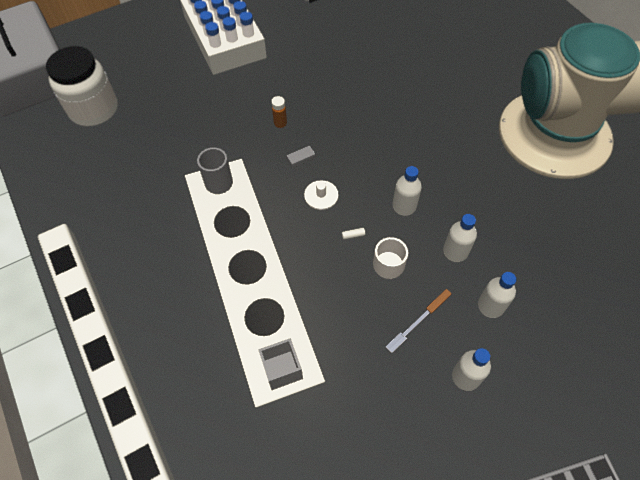

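```bash
cat > h.py <<'E'
from station import arm
import numpy as np, cv2
from scipy.optimize import least_squares
P={"crucible":[(0,.025),(.006,.027),(.05,.027)],"vial":[(0,.013),(.046,.013),(.046,.0125),(.062,.0125)],
"bottle":[(0,.022),(.06,.022),(.075,.012),(.105,.0115)],"lid":[(0,.031),(.005,.031),(.005,.009),(.033,.009)],
"rinse":[(.006,.026),(.076,.026)],"pad":[(.01,.032)]}
def proj(p,X): return cv2.projectPoints(np.array(X,float),p["rvec"],p["tvec"],np.array([[p["fx"],0,p["cx"]],[0,p["fy"],p["cy"]],[0,0,1]]),np.array(p["dist"]))[0][:,0]
def cen(pts):
    m=cv2.moments(cv2.convexHull(pts.astype(np.float32))); return np.array([m["m10"],m["m01"]])/m["m00"]
def model(p,kind,xy,z0=0):
    t=np.linspace(0,2*np.pi,60)
    return cen(proj(p,np.vstack([np.c_[xy[0]+r*np.cos(t),xy[1]+r*np.sin(t),0*t+z+z0] for z,r in P[kind]])))
def fit(kind,obs,z0=0,x0=(.5,.1)):
    """obs: list of (picture, centroid)"""
    s=least_squares(lambda v:np.hstack([model(p,kind,v,z0)-c for p,c in obs]),x0)
    return s.x.round(4),s.fun.round(1)
def mcen(d):
    c=max(cv2.findContours(d["pixels"].astype(np.uint8),0,1)[0],key=cv2.contourArea); return cen(c[:,0])
def dets(p,kind): return [(round(float(d["confidence"]),2),mcen(d),d) for d in arm.masks_of(p,kind+"_mid")]
def holes(p):
    g=cv2.cvtColor(p["color"],6); w=(g>130).astype(np.uint8)
    cs,h=cv2.findContours(w,cv2.RETR_CCOMP,2); out=[]
    for c,hh in zip(cs,h[0]):
        if hh[3]>=0 and cv2.contourArea(c)>600 and len(c)>=5: out.append((cen(c[:,0]),cv2.contourArea(c)))
    return out
E
python3 - <<'E'
from h import *
T,S=arm.camera("top"),arm.camera("scene")
for k in ("crucible","vial","bottle","lid","rinse"):
    a,b=dets(T,k),dets(S,k)
    for c,m,_ in a: print(k,"top",c,m.round(1),*fit(k,[(T,m)]))
    for c,m,_ in b: print(k,"scene",c,m.round(1),*fit(k,[(S,m)]))
    for c,m,_ in a:
        for c2,m2,_ in b:
            x,r=fit(k,[(T,m),(S,m2)])
            if abs(r).max()<4: print("  both",k,x,r)
for p in (T,S):
    for m,a in holes(p): print("pad",m.round(1),a,*fit("pad",[(p,m)]))
E
```

```text
crucible top 0.88 [273.1 304.9] [0.4346 0.0762] [-0.  0.]
crucible scene 0.73 [390.  257.3] [0.4356 0.0784] [-0. -0.]
  both crucible [0.435 0.077] [-0.5 -0.2 -0.1 -0.8]
vial top 0.21 [137.8 325.2] [0.439  0.2959] [ 0. -0.]
vial scene 0.75 [471.5 369.1] [0.4358 0.2948] [ 0. -0.]
vial scene 0.71 [278.5 111.7] [ 0.4476 -0.2916] [-0. -0.]
  both vial [0.4374 0.2953] [ 0.4  1.  -0.6  0.8]
bottle top 0.9 [137.6 325.4] [0.4381 0.2941] [-0.  0.]
bottle top 0.78 [190.8 384. ] [0.3338 0.2219] [-0. -0.]
bottle top 0.66 [334.8 350.6] [ 0.346  -0.0087] [ 0. -0.]
bottle top 0.6 [261.1 379.5] [0.3221 0.1119] [ 0. -0.]
bottle scene 0.96 [471.6 368.9] [0.4385 0.2955] [-0. -0.]
bottle scene 0.77 [407.1 191.8] [ 0.346  -0.0074] [-0. -0.]
bottle scene 0.64 [460.6 238.3] [0.3221 0.1128] [-0.  0.]
bottle scene 0.64 [497.5 295.2] [0.3338 0.223 ] [-0. -0.]
  both bottle [0.4383 0.2949] [-0.5 -0.  -0.1 -0.4]
  both bottle [0.3338 0.2224] [-0.3  0.1 -0.2 -0.3]
  both bottle [ 0.3459 -0.0082] [-0.3  0.1 -0.2 -0.4]
  both bottle [0.322  0.1123] [-0.3  0.1 -0.2 -0.2]
lid top 0.75 [376.9 272.7] [ 0.4624 -0.1033] [0. 0.]
lid top 0.24 [273.3 304.8] [0.4385 0.078 ] [0. 0.]
lid scene 0.69 [320.5 194.8] [ 0.4638 -0.102 ] [ 0. -0.]
  both lid [ 0.463  -0.1029] [-0.3 -0.3  0.1 -0.5]
rinse top 0.61 [429.6 171.2] [ 0.6114 -0.2187] [0. 0.]
rinse scene 0.86 [214.8 169.8] [ 0.6123 -0.2178] [0. 0.]
  both rinse [ 0.6118 -0.2184] [-0.3 -0.2  0.2 -0.3]
pad [374.3 178.1] 1023.5 [ 0.6265 -0.1301] [ 0. -0.]
pad [320.2 178.2] 1022.5 [ 0.6422 -0.0367] [-0. -0.]
pad [265.9 178.2] 1025.5 [0.6582 0.0569] [-0. -0.]
pad [118.7 406.1] 830.0 [0.9072 0.0777] [0. 0.]
pad [ 98.  352.5] 733.0 [ 0.9073 -0.0159] [ 0. -0.]
pad [ 79.3 303.8] 648.5 [ 0.9073 -0.1094] [-0.  0.]
pad [264.  316.7] 1224.5 [0.6594 0.0596] [-0.  0.]
pad [247.1 266.7] 1063.5 [ 0.6434 -0.0338] [ 0. -0.]
pad [231.5 221.3] 931.5 [ 0.6281 -0.1274] [-0. -0.]
```

```bash
python3 -m handwheel '[0.78,-0.75,0,0,0,-0.97,0.8, 0.78,-0.75,0,0,0,-0.97,0.8, 0.78,-0.75,0,0,0,-0.97,0.8, 0.78,-0.75,0,0,0,-0.97,0.8, 0.78,-0.75,0,0,0,-0.97,0.8, 0.78,-0.75,0,0,0,-0.97,0.8, 0.78,-0.75,0,0,0,-0.97,0.8, 0.78,-0.75,0,0,0,-0.97,0.8, 0.78,-0.75,0,0,0,-0.97,0.8, 0.78,-0.75,0,0,0,-0.97,0.8, 0.78,-0.75,0,0,0,-0.97,0.8, 0.78,-0.75,0,0,0,-0.97,0.8, 0.78,-0.75,0,0,0,-0.97,0.8, 0.78,-0.75,0,0,0,-0.97,0.8, 0.78,-0.75,0,0,0,-0.97,0.8, 0.78,-0.75,0,0,0,-0.97,0.8, 0.78,-0.75,0,0,0,-0.97,0.8, 0,0,0,0,0,0,0.8, 0,0,0,0,0,0,0.8]' 15; python3 - <<'E'
from h import *
p=arm.camera("wrist"); cv2.imwrite("pics/w1.png",p["color"])
for k in ("bottle",):
    for c,m,_ in dets(p,k): print(k,c,m.round(1),*fit(k,[(p,m)],x0=(.44,.29)))
print(arm.get_state()["tcp_rot"].round(3))
E
```

```text
time: 2.98
tool_pos: [0.437, 0.2934, 0.2274]
tcp_rot: [[0.171, 0.985, -0.0], [0.985, -0.171, 0.0], [0.0, -0.001, -1.0]]
ft_force: [0.1, 0.6, 0.4]
finger_gap: 0.0754
bottle 0.72 [247.2 410. ] [0.3093 0.088 ] [-0.  0.]
bottle 0.72 [256.2 299.1] [0.3512 0.2241] [-0.  0.]
bottle 0.64 [323.8 220.5] [0.4364 0.2948] [0. 0.]
bottle 0.54 [294.2 429.2] [0.3582 0.0515] [-0.  0.]
[[ 0.169  0.986 -0.001]
 [ 0.986 -0.169  0.   ]
 [ 0.    -0.001 -1.   ]]
```

View pics/w1.png

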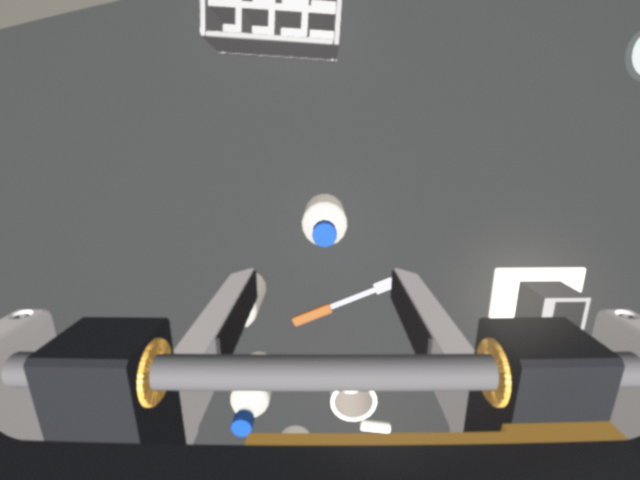

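```bash
python3 -m handwheel '[0,0.08,-0.92,0,0,0,0.8, 0,0,-0.92,0,0,0,0.8, 0,0,-0.92,0,0,0,0.8, 0,0,-0.92,0,0,0,0.8, 0,0,-0.92,0,0,0,0.8, 0,0,-0.92,0,0,0,0.8, 0,0,-0.92,0,0,0,0.8, 0,0,-0.92,0,0,0,0.8, 0,0,-0.92,0,0,0,0.8, 0,0,-0.92,0,0,0,0.8, 0,0,0,0,0,0,0.8, 0,0,0,0,0,0,0.2, 0,0,0,0,0,0,0.2, 0,0,0,0,0,0,0.2, 0,0,0,0,0,0,0.2, 0,0,0,0,0,0,0.2]' 15
```

```text
time: 4.42
tool_pos: [0.4372, 0.2959, 0.0445]
tcp_rot: [[0.17, 0.985, 0.002], [0.985, -0.17, 0.001], [0.001, 0.002, -1.0]]
ft_force: [0.4, -0.8, 0.6]
finger_gap: 0.0453
```

```bash
python3 -m handwheel '[0,0,0,0,0,0,0.2, 0,0,0,0,0,0,0.2, 0,0,0,0,0,0,0.2, 0,0,0.5,0,0,0,0.2, 0,0,0.9,0,0,0,0.2, 0,0,0.9,0,0,0,0.2, 0,0,0.9,0,0,0,0.2, 0,0,0.9,0,0,0,0.2, 0,0,0.9,0,0,0,0.2, 0,0,0,0,0,0,0.2]' 15
```

```text
time: 5.25
tool_pos: [0.4385, 0.2964, 0.1469]
tcp_rot: [[0.17, 0.985, 0.006], [0.985, -0.17, 0.003], [0.004, 0.005, -1.0]]
ft_force: [0.4, 0.1, -1.0]
finger_gap: 0.0437
```

```bash
python3 -m handwheel '[0.57,-0.92,0,0,0,0,0.2, 0.57,-0.92,0,0,0,0,0.2, 0.57,-0.92,0,0,0,0,0.2, 0.57,-0.92,0,0,0,0,0.2, 0.57,-0.92,0,0,0,0,0.2, 0.57,-0.92,0,0,0,0,0.2, 0.57,-0.92,0,0,0,0,0.2, 0.57,-0.92,0,0,0,0,0.2, 0.57,-0.92,0,0,0,0,0.2, 0.57,-0.92,0,0,0,0,0.2, 0.57,-0.92,0,0,0,0,0.2, 0.57,-0.92,0,0,0,0,0.2, 0.57,-0.92,0,0,0,0,0.2, 0.57,-0.92,0,0,0,0,0.2, 0.57,-0.92,0,0,0,0,0.2, 0.57,-0.92,0,0,0,0,0.2, 0.57,-0.92,0,0,0,0,0.2, 0.57,-0.92,0,0,0,0,0.2, 0,0,0,0,0,0,0.2, 0,0,0,0,0,0,0.2]' 15; python3 - <<'E'
from h import *
p=arm.camera("wrist"); cv2.imwrite("pics/w2.png",p["color"])
for m,a in holes(p): print("pad",m.round(1),a,*fit("pad",[(p,m)],x0=(.64,-.03)))
z=arm.get_state()["tool_pos"]; print(z)
E
```

```text
time: 6.92
tool_pos: [0.6413, -0.0364, 0.1419]
tcp_rot: [[0.172, 0.985, -0.003], [0.985, -0.172, 0.001], [0.0, -0.003, -1.0]]
ft_force: [-0.3, 1.1, -2.2]
finger_gap: 0.0436
pad [324.5 117. ] 5072.0 [0.6572 0.0583] [ 0. -0.]
pad [324.   16.1] 1878.0 [0.6694 0.1302] [ 0. -0.]
[ 0.64076062 -0.03550508  0.14209884]
```

View pics/w2.png

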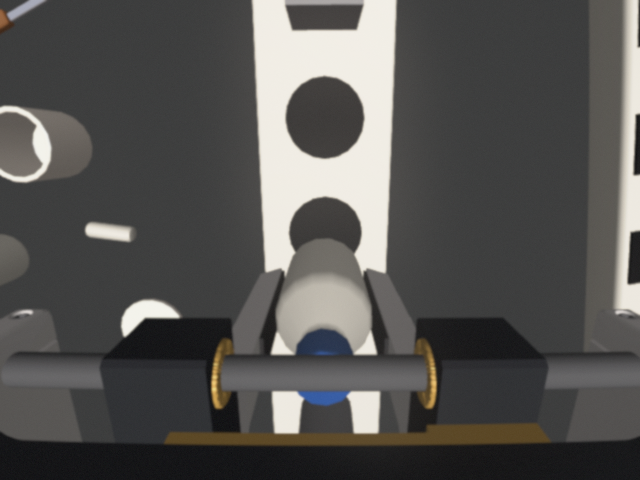

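```bash
python3 -m handwheel '[0.06,0.02,-0.8,0,0,0,0.2, 0,0,-0.8,0,0,0,0.2, 0,0,-0.8,0,0,0,0.2, 0,0,-0.8,0,0,0,0.2, 0,0,-0.8,0,0,0,0.2, 0,0,0,0,0,0,0.2, 0,0,0,0,0,0,0.2, 0,0,0,0,0,0,0.2]' 15
```

```text
time: 7.63
tool_pos: [0.6432, -0.0346, 0.0642]
tcp_rot: [[0.169, 0.986, 0.001], [0.986, -0.169, 0.0], [0.0, 0.001, -1.0]]
ft_force: [-0.5, -0.1, -1.5]
finger_gap: 0.0435
```

```bash
python3 -m handwheel '[0,0,-0.25,0,0,0,0.2, 0,0,-0.15,0,0,0,0.2, 0,0,-0.08,0,0,0,0.2, 0,0,0,0,0,0,0.2, 0,0,0,0,0,0,0.2]' 15
```

```text
time: 8.05
tool_pos: [0.6433, -0.0353, 0.0545]
tcp_rot: [[0.17, 0.985, 0.001], [0.985, -0.17, 0.0], [0.0, 0.001, -1.0]]
ft_force: [0.1, 0.1, 1.8]
finger_gap: 0.0434
```

```bash
python3 -m handwheel '[0,0,0,0,0,0,0.8, 0,0,0,0,0,0,0.8, 0,0,0,0,0,0,0.8, 0,0,0,0,0,0,0.8, 0,0,0.5,0,0,0,0.8, 0,0,0.95,0,0,0,0.8, 0,0,0.95,0,0,0,0.8, 0,0,0.95,0,0,0,0.8, 0,0,0.95,0,0,0,0.8, 0,0,0.95,0,0,0,0.8, 0,0,0.95,0,0,0,0.8, 0,0,0,0,0,0,0.8]' 15; python3 - <<'E'
from h import *
T,S=arm.camera("top"),arm.camera("scene")
a,b=dets(T,"bottle"),dets(S,"bottle")
for c,m,_ in a: print("top",c,*fit("bottle",[(T,m)],.01))
for c,m,_ in b: print("scene",c,*fit("bottle",[(S,m)],.01))
E
```

```text
time: 9.05
tool_pos: [0.6456, -0.0357, 0.183]
tcp_rot: [[0.17, 0.985, 0.009], [0.985, -0.17, -0.001], [0.0, 0.009, -1.0]]
ft_force: [0.8, 0.4, 0.4]
finger_gap: 0.0753
top 0.95 [0.3337 0.2199] [0. 0.]
scene 0.96 [0.3381 0.2249] [-0. -0.]
scene 0.94 [ 0.6444 -0.0367] [-0.  0.]
scene 0.85 [0.3278 0.1164] [ 0. -0.]
scene 0.8 [ 0.3506 -0.0026] [ 0. -0.]
```

```bash
python3 -m handwheel '[-0.87,0.47,0,0,0,0,0.9, -0.87,0.47,0,0,0,0,0.9, -0.87,0.47,0,0,0,0,0.9, -0.87,0.47,0,0,0,0,0.9, -0.87,0.47,0,0,0,0,0.9, -0.87,0.47,0,0,0,0,0.9, -0.87,0.47,0,0,0,0,0.9, -0.87,0.47,0,0,0,0,0.9, -0.87,0.47,0,0,0,0,0.9, -0.87,0.47,0,0,0,0,0.9, -0.87,0.47,0,0,0,0,0.9, -0.87,0.47,0,0,0,0,0.9, 0,0,0,0,0,0,0.9, 0,0,0,0,0,0,0.9]' 15; python3 - <<'E'
from h import *
p=arm.camera("wrist")
for c,m,_ in dets(p,"crucible"): print(c,m.round(),*fit("crucible",[(p,m)],x0=(.44,.08)))
print(arm.get_state()["tool_pos"])
E
```

```text
time: 10.42
tool_pos: [0.4333, 0.0777, 0.1771]
tcp_rot: [[0.169, 0.986, -0.001], [0.986, -0.169, -0.0], [-0.001, -0.001, -1.0]]
ft_force: [1.1, 0.0, 0.2]
finger_gap: 0.085
0.6 [325. 231.] [0.4336 0.0779] [0. 0.]
[0.43504411 0.07715621 0.17749982]
```

```bash
python3 -m handwheel '[-0.04,0,-0.86,0,0,0,0.9, 0,0,-0.86,0,0,0,0.9, 0,0,-0.86,0,0,0,0.9, 0,0,-0.86,0,0,0,0.9, 0,0,-0.86,0,0,0,0.9, 0,0,-0.86,0,0,0,0.9, 0,0,-0.86,0,0,0,0.9, 0,0,-0.86,0,0,0,0.9, 0,0,0,0,0,0,0.9, 0,0,0,0,0,0,0.3, 0,0,0,0,0,0,0.3, 0,0,0,0,0,0,0.3, 0,0,0,0,0,0,0.3, 0,0,0,0,0,0,0.3, 0,0,0,0,0,0,0.3, 0,0,0,0,0,0,0.3]' 15
```

```text
time: 11.85
tool_pos: [0.4342, 0.0775, 0.041]
tcp_rot: [[0.17, 0.985, 0.002], [0.985, -0.17, -0.0], [0.0, 0.002, -1.0]]
ft_force: [-0.4, -0.4, 5.0]
finger_gap: 0.0526
```

```bash
python3 -m handwheel '[0,0,0.5,0,0,0,0.3, 0,0,0.95,0,0,0,0.3, 0,0,0.95,0,0,0,0.3, 0,0,0.95,0,0,0,0.3, 0,0,0.95,0,0,0,0.3, 0,0,0.95,0,0,0,0.3, 0.88,-0.94,0,0,0,0,0.3, 0.88,-0.94,0,0,0,0,0.3, 0.88,-0.94,0,0,0,0,0.3, 0.88,-0.94,0,0,0,0,0.3, 0.88,-0.94,0,0,0,0,0.3, 0.88,-0.94,0,0,0,0,0.3, 0.88,-0.94,0,0,0,0,0.3, 0.88,-0.94,0,0,0,0,0.3, 0.88,-0.94,0,0,0,0,0.3, 0.88,-0.94,0,0,0,0,0.3, 0.88,-0.94,0,0,0,0,0.3, 0,0,0,0,0,0,0.3, 0,0,0,0,0,0,0.3, 0,0,0,0,0,0,0.3]' 15;python3 - <<'E'
from h import *
T,S=arm.camera("top"),arm.camera("scene"); cv2.imwrite("pics/s3.png",S["color"])
for c,m,_ in dets(S,"bottle"): print(c,m.round(),*fit("bottle",[(S,m)],.01))
z=arm.get_state(); print(z["tool_pos"],z["finger_gap"])
E
```

```text
time: 13.52
tool_pos: [0.6261, -0.1288, 0.1446]
tcp_rot: [[0.17, 0.985, -0.002], [0.985, -0.17, 0.001], [0.001, -0.002, -1.0]]
ft_force: [-0.1, 0.2, -0.4]
finger_gap: 0.0524
0.92 [498. 295.] [0.339  0.2253] [0. 0.]
0.87 [243. 254.] [ 0.6439 -0.0357] [-0.  0.]
0.72 [407. 192.] [ 0.3509 -0.002 ] [-0. -0.]
[ 0.62618648 -0.12834633  0.14530832] 0.05229847187068789
```

View pics/s3.png

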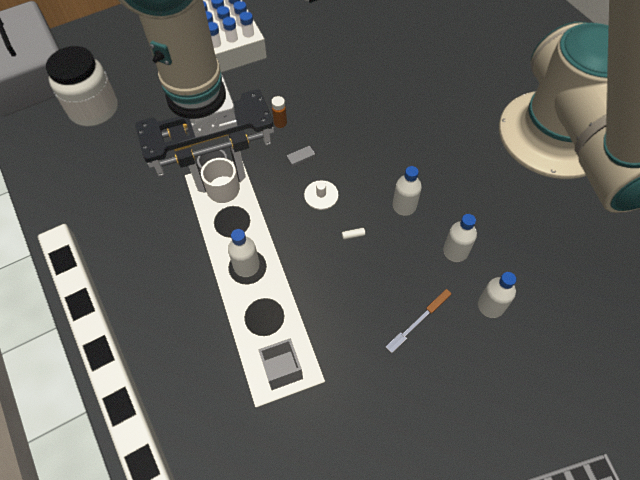

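```bash
python3 -m handwheel '[0.03,0,-0.85,0,0,0,0.3, 0,0,-0.85,0,0,0,0.3, 0,0,-0.85,0,0,0,0.3, 0,0,-0.85,0,0,0,0.3, 0,0,-0.85,0,0,0,0.3, 0,0,0,0,0,0,0.3, 0,0,-0.2,0,0,0,0.3, 0,0,-0.12,0,0,0,0.3, 0,0,-0.1,0,0,0,0.3, 0,0,0,0,0,0,0.3, 0,0,0,0,0,0,0.3]' 15
```

```text
time: 14.58
tool_pos: [0.6281, -0.1294, 0.0526]
tcp_rot: [[0.17, 0.985, 0.001], [0.985, -0.17, -0.0], [-0.0, 0.001, -1.0]]
ft_force: [-0.1, 0.1, -0.7]
finger_gap: 0.0527
```

```bash
python3 -m handwheel '[0,0,-0.08,0,0,0,0.3, 0,0,-0.04,0,0,0,0.3, 0,0,0,0,0,0,0.3, 0,0,0,0,0,0,0.3]' 15
```

```text
time: 14.92
tool_pos: [0.6283, -0.1295, 0.051]
tcp_rot: [[0.17, 0.985, 0.002], [0.985, -0.17, -0.001], [-0.0, 0.002, -1.0]]
ft_force: [-1.1, 1.3, 4.8]
finger_gap: 0.0527
```

```bash
python3 -m handwheel '[0,0,0,0,0,0,0.9, 0,0,0,0,0,0,0.9, 0,0,0,0,0,0,0.9, 0,0,0,0,0,0,0.9, 0,0,0.5,0,0,0,0.9, 0,0,0.95,0,0,0,0.9, 0,0,0.95,0,0,0,0.9, 0,0,0.95,0,0,0,0.9, 0,0,0.95,0,0,0,0.9, 0,0,0.95,0,0,0,0.9, 0,0,0.95,0,0,0,0.9, 0,0,0,0,0,0,0.9]' 15; python3 -m handwheel '[-0.9,-0.81,0,0,0,0,0.7, -0.9,-0.81,0,0,0,0,0.7, -0.9,-0.81,0,0,0,0,0.7, -0.9,-0.81,0,0,0,0,0.7, -0.9,-0.81,0,0,0,0,0.7, -0.9,-0.81,0,0,0,0,0.7, -0.9,-0.81,0,0,0,0,0.7, -0.9,-0.81,0,0,0,0,0.7, -0.9,-0.81,0,0,0,0,0.7, -0.9,-0.81,0,0,0,0,0.7, 0,0,0,0,0,0,0.7, 0,0,0,0,0,0,0.7]' 15; python3 - <<'E'
from h import *
p=arm.camera("wrist");T=arm.camera("top");cv2.imwrite("pics/t4.png",T["color"])
for c,m,_ in dets(p,"vial"): print(c,m.round(),*fit("vial",[(p,m)],x0=(.44,-.29)))
for c,m,_ in dets(T,"crucible"): print(c,m.round(),*fit("crucible",[(T,m)],.01))
print(arm.get_state()["tool_pos"])
E
```

```text
time: 15.92
tool_pos: [0.6301, -0.1301, 0.1784]
tcp_rot: [[0.17, 0.985, 0.008], [0.985, -0.17, -0.003], [-0.001, 0.009, -1.0]]
ft_force: [0.6, -0.1, -0.4]
finger_gap: 0.0844
time: 16.92
tool_pos: [0.4469, -0.2916, 0.173]
tcp_rot: [[0.173, 0.985, -0.0], [0.985, -0.173, 0.001], [0.001, -0.0, -1.0]]
ft_force: [-0.2, 0.4, 0.0]
finger_gap: 0.0659
0.93 [322. 234.] [ 0.4447 -0.292 ] [0. 0.]
0.64 [376. 171.] [ 0.6288 -0.13  ] [0. 0.]
0.51 [372. 185.] [ 0.6055 -0.1192] [-0.  0.]
[ 0.44841451 -0.29055431  0.1732691 ]
```

View pics/t4.png

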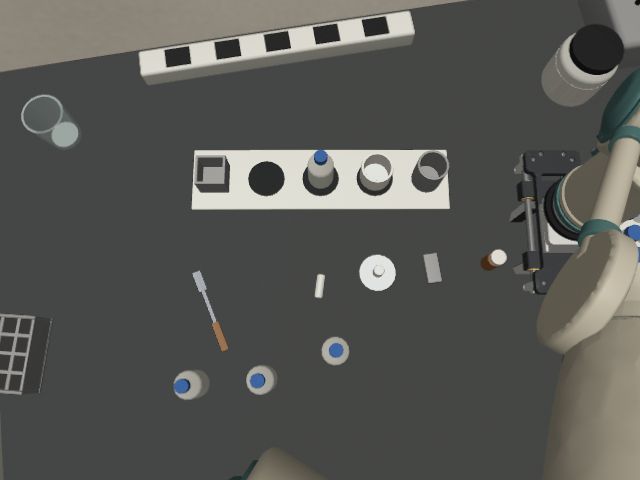

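```bash
python3 -m handwheel '[-0.1,-0.05,-0.87,0,0,0,0.7, 0,0,-0.87,0,0,0,0.7, 0,0,-0.87,0,0,0,0.7, 0,0,-0.87,0,0,0,0.7, 0,0,-0.87,0,0,0,0.7, 0,0,-0.87,0,0,0,0.7, 0,0,-0.87,0,0,0,0.7, 0,0,-0.87,0,0,0,0.7, 0,0,0,0,0,0,0.7, 0,0,0,0,0,0,0, 0,0,0,0,0,0,0, 0,0,0,0,0,0,0, 0,0,0,0,0,0,0, 0,0,0,0,0,0,0, 0,0,0,0,0,0,0, 0,0,0,0,0,0,0, 0,0,0,0,0,0,0]' 12
```

```text
time: 18.53
tool_pos: [0.4459, -0.2925, 0.0348]
tcp_rot: [[0.17, 0.985, 0.001], [0.985, -0.17, -0.001], [-0.0, 0.001, -1.0]]
ft_force: [-0.9, 0.2, 2.9]
finger_gap: 0.0258
```

```bash
python3 -m handwheel '[0,0,0.5,0,0,0,0, 0,0,0.97,0,0,0,0, 0,0,0.97,0,0,0,0, 0,0,0.97,0,0,0,0, 0,0,0.97,0,0,0,0, 0,0,0.97,0,0,0,0, 0,0,0.97,0,0,0,0, 0,0,0.97,0,0,0,0, 0,0,0.97,0,0,0,0, 0,0,0,0,0,0,0]' 12;  python3 -m handwheel '[0.56,0.92,0,0,0,0,0, 0.56,0.92,0,0,0,0,0, 0.56,0.92,0,0,0,0,0, 0.56,0.92,0,0,0,0,0, 0.56,0.92,0,0,0,0,0, 0.56,0.92,0,0,0,0,0, 0.56,0.92,0,0,0,0,0, 0.56,0.92,0,0,0,0,0, 0.56,0.92,0,0,0,0,0, 0.56,0.92,0,0,0,0,0, 0.56,0.92,0,0,0,0,0, 0.56,0.92,0,0,0,0,0, 0.56,0.92,0,0,0,0,0, 0.56,0.92,0,0,0,0,0, 0.56,0.92,0,0,0,0,0, 0.56,0.92,0,0,0,0,0, 0.56,0.92,0,0,0,0,0, 0.56,0.92,0,0,0,0,0, 0.56,0.92,0,0,0,0,0, 0,0,0,0,0,0,0]' 12; python3 -m handwheel '[0,0,0,0,0,0,0, 0,0,0,0,0,0,0]'
```

```text
time: 19.37
tool_pos: [0.4474, -0.2938, 0.2038]
tcp_rot: [[0.17, 0.985, 0.006], [0.985, -0.17, -0.005], [-0.004, 0.007, -1.0]]
ft_force: [0.4, -0.8, -0.5]
finger_gap: 0.0258
time: 21.03
tool_pos: [0.6597, 0.0607, 0.1979]
tcp_rot: [[0.168, 0.986, -0.0], [0.986, -0.168, 0.002], [0.002, -0.001, -1.0]]
ft_force: [-0.3, 0.4, -0.5]
finger_gap: 0.0257
time: 21.2
tool_pos: [0.6576, 0.0567, 0.1986]
tcp_rot: [[0.17, 0.985, -0.002], [0.985, -0.17, -0.001], [-0.001, -0.002, -1.0]]
ft_force: [-0.7, -0.3, 0.0]
finger_gap: 0.0254
```

```bash
python3 -m handwheel '[0,0.03,-0.8,0,0,0,0, 0,0,-0.8,0,0,0,0, 0,0,-0.8,0,0,0,0, 0,0,-0.8,0,0,0,0, 0,0,-0.8,0,0,0,0, 0,0,-0.8,0,0,0,0, 0,0,-0.8,0,0,0,0, 0,0,-0.8,0,0,0,0, 0,0,-0.8,0,0,0,0, 0,0,0,0,0,0,0, 0,0,-0.2,0,0,0,0, 0,0,-0.12,0,0,0,0, 0,0,-0.08,0,0,0,0, 0,0,0,0,0,0,0, 0,0,0,0,0,0,0]' 12
```

```text
time: 22.45
tool_pos: [0.6589, 0.0578, 0.0482]
tcp_rot: [[0.17, 0.985, 0.001], [0.985, -0.17, -0.0], [0.0, 0.001, -1.0]]
ft_force: [0.7, -0.2, -0.3]
finger_gap: 0.026
```

```bash
python3 -m handwheel '[0,0,-0.08,0,0,0,0, 0,0,-0.06,0,0,0,0, 0,0,-0.03,0,0,0,0, 0,0,0,0,0,0,0, 0,0,0,0,0,0,0]' 12
```

```text
time: 22.87
tool_pos: [0.6587, 0.058, 0.0448]
tcp_rot: [[0.17, 0.985, 0.001], [0.985, -0.17, -0.0], [0.0, 0.001, -1.0]]
ft_force: [-0.6, 0.1, 5.1]
finger_gap: 0.0256
```

```bash
python3 -m handwheel '[0,0,0,0,0,0,0.5, 0,0,0,0,0,0,0.5, 0,0,0,0,0,0,0.5, 0,0,0,0,0,0,0.5, 0,0,0.5,0,0,0,0.5, 0,0,0.95,0,0,0,0.5, 0,0,0.95,0,0,0,0.5, 0,0,0.95,0,0,0,0.5, 0,0,0.95,0,0,0,0.5, 0,0,0.95,0,0,0,0.5, 0,0,0.95,0,0,0,0.5, 0,0,0,0,0,0,0.5]' 12; python3 -m handwheel '[-0.97,-0.8,0,0,0,0,0.5, -0.97,-0.8,0,0,0,0,0.5, -0.97,-0.8,0,0,0,0,0.5, -0.97,-0.8,0,0,0,0,0.5, -0.97,-0.8,0,0,0,0,0.5, -0.97,-0.8,0,0,0,0,0.5, -0.97,-0.8,0,0,0,0,0.5, -0.97,-0.8,0,0,0,0,0.5, -0.97,-0.8,0,0,0,0,0.5, -0.97,-0.8,0,0,0,0,0.5, 0,0,0,0,0,0,0.5, 0,0,0,0,0,0,0.5, 0,0,0,0,0,0,0.5]' 12; python3 - <<'E'
from h import *
p=arm.camera("wrist");T=arm.camera("top");S=arm.camera("scene")
cv2.imwrite("pics/s5.png",cv2.resize(S["color"][80:400,150:500],None,fx=1.7,fy=1.7))
for c,m,_ in dets(p,"lid"): print("lid",c,m.round(),*fit("lid",[(p,m)],x0=(.46,-.1)))
for k in ("crucible","vial","bottle"):
  for q,n in ((T,"top"),(S,"scene")):
    for c,m,_ in dets(q,k): print(k,n,c,*fit(k,[(q,m)],.01))
print(arm.get_state()["tool_pos"])
E
```

```text
time: 23.87
tool_pos: [0.661, 0.0579, 0.1732]
tcp_rot: [[0.17, 0.985, 0.009], [0.985, -0.17, -0.0], [0.001, 0.009, -1.0]]
ft_force: [0.9, 0.3, 0.4]
finger_gap: 0.0467
time: 24.95
tool_pos: [0.465, -0.102, 0.168]
tcp_rot: [[0.171, 0.985, 0.001], [0.985, -0.171, 0.0], [0.0, 0.001, -1.0]]
ft_force: [0.1, -0.1, 0.2]
finger_gap: 0.0473
lid 0.81 [320. 226.] [ 0.4609 -0.1024] [0. 0.]
crucible scene 0.72 [ 0.6295 -0.1297] [ 0. -0.]
vial top 0.9 [0.6603 0.0574] [0. 0.]
vial scene 0.77 [0.6598 0.0589] [0. 0.]
bottle top 0.73 [0.3339 0.2194] [ 0. -0.]
bottle top 0.73 [ 0.3478 -0.0011] [-0.  0.]
bottle top 0.68 [ 0.6436 -0.0372] [-0.  0.]
bottle top 0.56 [0.3215 0.1106] [-0. -0.]
bottle scene 0.98 [0.3278 0.1167] [0. 0.]
bottle scene 0.69 [ 0.6434 -0.0357] [-0. -0.]
bottle scene 0.59 [0.339 0.225] [0. 0.]
[ 0.46463889 -0.10192387  0.168016  ]
```

View pics/s5.png

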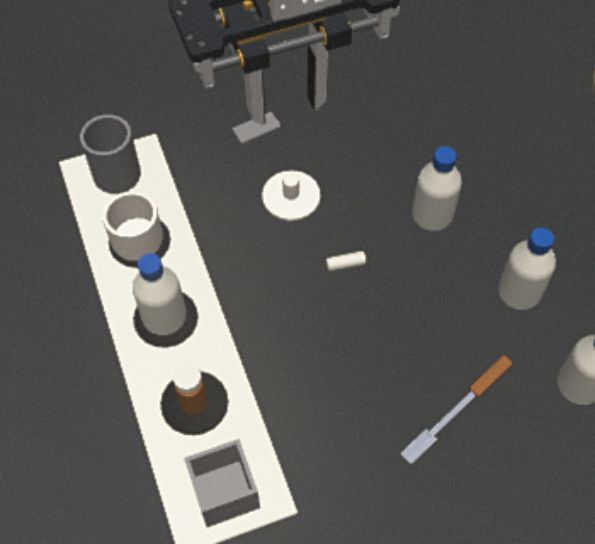

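```bash
python3 -m handwheel '[-0.13,-0.03,-0.85,0,0,0,0.5, 0,0,-0.85,0,0,0,0.5, 0,0,-0.85,0,0,0,0.5, 0,0,-0.85,0,0,0,0.5, 0,0,-0.85,0,0,0,0.5, 0,0,-0.85,0,0,0,0.5, 0,0,-0.85,0,0,0,0.5, 0,0,-0.75,0,0,0,0.5, 0,0,0,0,0,0,0.5, 0,0,0,0,0,0,0.5]' 15
```

```text
time: 26.28
tool_pos: [0.4615, -0.1026, 0.0337]
tcp_rot: [[0.17, 0.985, -0.002], [0.985, -0.17, 0.001], [0.0, -0.002, -1.0]]
ft_force: [-0.1, -0.3, -0.0]
finger_gap: 0.0469
```

```bash
python3 -m handwheel '[0,0,-0.07,0,0,0,0, 0,0,0,0,0,0,0, 0,0,0,0,0,0,0, 0,0,0,0,0,0,0, 0,0,0,0,0,0,0, 0,0,0,0,0,0,0, 0,0,0,0,0,0,0, 0,0,0,0,0,0,0]' 15
```

```text
time: 26.95
tool_pos: [0.4622, -0.1029, 0.0332]
tcp_rot: [[0.17, 0.985, 0.001], [0.985, -0.17, -0.0], [-0.0, 0.001, -1.0]]
ft_force: [-1.1, 1.3, 6.2]
finger_gap: 0.0174
```

```bash
python3 -m handwheel '[0,0,0.5,0,0,0,0, 0,0,0.9,0,0,0,0, 0,0,0.9,0,0,0,0, 0,0,0.9,0,0,0,0, 0,0,0.9,0,0,0,0, 0,0,0.9,0,0,0,0, 0,0,0.9,0,0,0,0, 0.92,-0.15,0,0,0,0,0, 0.92,-0.15,0,0,0,0,0, 0.92,-0.15,0,0,0,0,0, 0.92,-0.15,0,0,0,0,0, 0.92,-0.15,0,0,0,0,0, 0.92,-0.15,0,0,0,0,0, 0.92,-0.15,0,0,0,0,0, 0.92,-0.15,0,0,0,0,0, 0.92,-0.15,0,0,0,0,0, 0,0,0,0,0,0,0, 0,0,0,0,0,0,0, 0,0,0,0,0,0,0, 0,0,0,0,0,0,0]' 15; python3 - <<'E'
from h import *
p=arm.camera("wrist");S=arm.camera("scene")
cv2.imwrite("pics/sw6.png",np.hstack([p["color"][::1,120:520],S["color"][60:380,100:367].repeat(1,0) if 0 else cv2.resize(S["color"][60:380,100:367],(400,480))]))
z=arm.get_state()["tool_pos"]; print(z)
for c,m,_ in dets(S,"lid"): print("lid",c,m.round(),*fit("lid",[(S,m)],z0=z[2]-.0332))
E
```

```text
time: 28.62
tool_pos: [0.6261, -0.1294, 0.1505]
tcp_rot: [[0.17, 0.985, -0.001], [0.985, -0.17, 0.0], [0.0, -0.002, -1.0]]
ft_force: [-0.5, -0.4, -0.3]
finger_gap: 0.0174
[ 0.62649778 -0.1295122   0.15087298]
```

View pics/sw6.png

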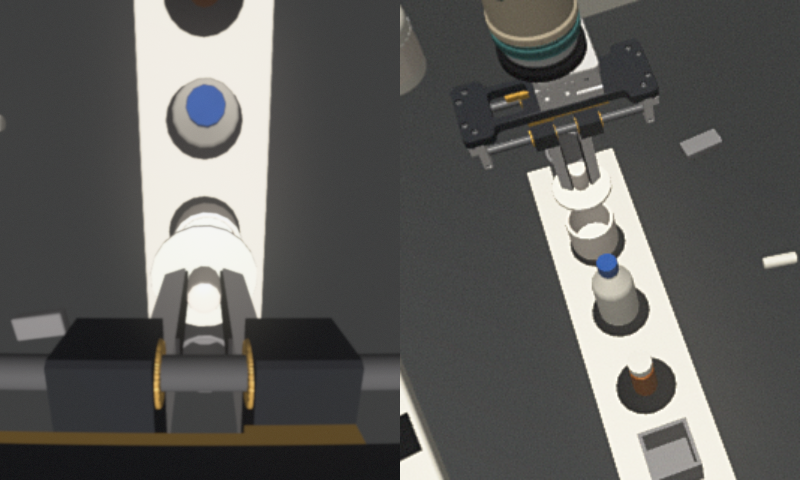

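```bash
python3 -m handwheel '[0.07,0,-0.65,0,0,0,0, 0,0,-0.65,0,0,0,0, 0,0,-0.65,0,0,0,0, 0,0,-0.55,0,0,0,0, 0,0,0,0,0,0,0, 0,0,0,0,0,0,0, 0,0,0,0,0,0,0]' 15
```

```text
time: 29.35
tool_pos: [0.6292, -0.1299, 0.1014]
tcp_rot: [[0.17, 0.985, 0.001], [0.985, -0.17, -0.0], [-0.0, 0.001, -1.0]]
ft_force: [-0.1, -0.5, 0.9]
finger_gap: 0.0173
```

```bash
python3 -m handwheel '[0,0,-0.15,0,0,0,0, 0,0,-0.1,0,0,0,0, 0,0,-0.1,0,0,0,0, 0,0,-0.05,0,0,0,0, 0,0,0,0,0,0,0, 0,0,0,0,0,0,0]' 15
```

```text
time: 29.85
tool_pos: [0.629, -0.1298, 0.0933]
tcp_rot: [[0.17, 0.985, 0.001], [0.985, -0.17, -0.0], [-0.0, 0.001, -1.0]]
ft_force: [-1.0, -0.4, 3.7]
finger_gap: 0.0175
```

Contact at the expected height; release and rise.

```bash
python3 -m handwheel '[0,0,0,0,0,0,0.5, 0,0,0,0,0,0,0.5, 0,0,0,0,0,0,0.5, 0,0,0,0,0,0,0.5, 0,0,0,0,0,0,0.5, 0,0,0.4,0,0,0,0.5, 0,0,0.9,0,0,0,0.5, 0,0,0.9,0,0,0,0.5, 0,0,0.9,0,0,0,0.5, 0,0,0.9,0,0,0,0.5, 0,0,0.9,0,0,0,0.5, -0.9,0,0.3,0,0,0,0.5, -0.9,0,0,0,0,0,0.5, -0.9,0,0,0,0,0,0.5, -0.9,0,0,0,0,0,0.5, -0.9,0,0,0,0,0,0.5, -0.9,0,0,0,0,0,0.5, -0.9,0,0,0,0,0,0.5, 0,0,0,0,0,0,0.5, 0,0,0,0,0,0,0.5]' 15; python3 - <<'E'
from h import *
T=arm.camera("top");S=arm.camera("scene")
cv2.imwrite("pics/f.png",np.hstack([cv2.resize(T["color"][120:240,170:470],(600,240)).repeat(1,0)[:, :500],cv2.resize(S["color"][120:400,170:330],(137,240))]))
cv2.imwrite("pics/f.png",cv2.resize(S["color"][120:400,170:350],None,fx=2.1,fy=2.1,interpolation=2))
for k,z in (("crucible",.01),("vial",.01),("bottle",.01),("lid",.06)):
  for q,n in ((T,"top"),(S,"scene")):
    for c,m,_ in dets(q,k): print(k,n,c,*fit(k,[(q,m)],z))
E
```

```text
time: 31.52
tool_pos: [0.5028, -0.1298, 0.1976]
tcp_rot: [[0.171, 0.985, 0.002], [0.985, -0.171, -0.001], [-0.0, 0.002, -1.0]]
ft_force: [0.0, -0.0, -0.4]
finger_gap: 0.0469
crucible top 0.46 [ 0.6082 -0.1166] [ 0. -0.]
crucible scene 0.94 [ 0.634  -0.1072] [0. 0.]
vial top 0.55 [0.6588 0.0577] [-0.  0.]
vial scene 0.65 [0.6597 0.0589] [-0.  0.]
vial scene 0.5 [ 0.6361 -0.1056] [-0. -0.]
bottle top 0.82 [ 0.345 -0.008] [0. 0.]
bottle top 0.74 [0.3337 0.2197] [-0.  0.]
bottle top 0.7 [0.3217 0.1107] [-0. -0.]
bottle top 0.63 [ 0.644  -0.0368] [-0.  0.]
bottle scene 0.96 [0.3382 0.2254] [-0.  0.]
bottle scene 0.89 [0.3275 0.1166] [ 0. -0.]
bottle scene 0.88 [ 0.352  -0.0021] [ 0. -0.]
bottle scene 0.82 [ 0.6441 -0.0354] [0. 0.]
lid top 0.64 [ 0.632  -0.1257] [-0. -0.]
lid scene 0.73 [ 0.6309 -0.1287] [-0. -0.]
```

View pics/f.png

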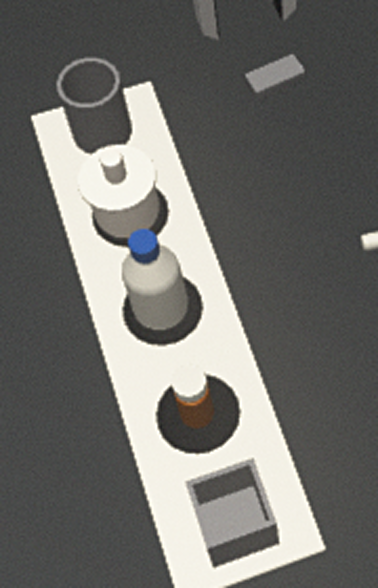

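```bash
python3 -c "
from station import arm
print(arm.close_job())"
```

```text
the job is handed in; nothing more can be done
None
```

The calibration row is set out and the job is handed in at about 31.6 s of the 101 s allowed. The crucible stands on the right pad by the rinse cup and the bottle that started farthest left is on the middle pad. The vial is on the left pad by the waste box. The lid went on last, knob up.

**Pad fits:** Camera fits before hand-in put the bottle and vial within about 2 mm of their pad centres. The crucible was last measured cleanly just before the lid went on, at about 2 mm from its pad's centre.

**Lid:** The last scene picture shows all four upright, the lid flat on the crucible and the gripper clear. The scene camera puts the lid 2–3 mm from the crucible's centre. The top camera says about 5 mm, probably because its outline took in some of the crucible; both are within the 10 mm limit.

**Checks that were off:** With the lid on, the crucible's own fits were off by up to about 25 mm, because the lid hides most of it, so I did not use them. The scene camera also gave one low-confidence false vial near the crucible.

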